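Turn over the drying marker for the fan

ROBOT

A 6-joint arm with a two-finger parallel gripper is mounted at the origin on the work surface. World frame = base frame: x ahead of the robot, y to its left, z up, the work surface at z = 0. Lengths are in mm, angles in rad, forces in N, time in s.
With the tool pointing down it reaches from about 300 to 875 mm from the base axis. Payload 4.2 kg.
Tool frame: the origin (TCP) lies at the very end of the fingers, on their centre line; the grasp point (between the pads) lies 19 mm behind it; y points along the fingers, z is the direction in which the jaws open and shut, and the axes are right-handed (so a half turn about y gives the same grasp; the last joint's range is limited). The gripper opens to 85 mm and grips with 20 to 120 N. Pads are 22 mm wide; open, the fingers measure 114 mm over their backs; the gripper's body (76 mm by 85 mm) begins 54 mm behind the grasp point. The pads swing forward as they close: fully open they stand 13 mm farther back than shut.
Start: joints at [1.225, 0.32, 1.565, -0, 1.257, -0.02], TCP at [184.041, 544.766, 231.338] pointing down, gripper open.
Joint ranges: [-3.11, 3.11], [-0.84, 2.01], [0.21, 2.61], [-1.34, 4.49], [0.05, 2.63], [-2.56, 2.56]. Speed limits (rad/s): [2.57, 2.57, 3.14, 3.14, 3.14, 3.14].

INTERFACE

Orientations are given as a unit quaternion [w, x, y, z].
In Python, from bench import ctrl gives the robot as it stands.
- The arm moves only by the tool jog_arm, never from a script. Its argument "rows" is a list of rows, each a list of 7 numbers: the shift along the tool's x, y, z as a fraction of full scale, then the turn, a rotation vector about the tool's x, y, z as a fraction of full scale, then the opening, from -1 (shut) to 1 (fully open), so that 0 is half open. A call has exactly 10 rows; each row shifts and turns the commanded pose from where the row before left it, along the tool's axes as they then stand; what a row does not reach is not made up. Full scale, the value 1, is 3 cm for a shift and 0.08 rad for a turn. A row lasts 1/10 s, in which the tool goes at most 50 mm and 8.59 degrees, less where a joint would pass 70% of its speed; a pose out of reach is approached as far as the arm can. A call with a number of a shift or a turn outside -1 to 1 is refused whole. A call with a gripper value outside its range is refused whole. The fingers move at their own pace and stop on an object; "grip_force" is the grip in N (left out, the last holds). Time passes only in rows, so rows that do not move let the fingers close, or fill a call up. It gives the time, the measured TCP pose, the force and the opening at its end, in the units of the state.
- ctrl.get_obs(): the state, without advancing time (a new reading comes with each control period).
- ctrl.grab_frame(name): name is "side" or "top"; returns (picture, depth): 480x640x3 uint8, red, green, blue; 480x640 float32, mm along the optical axis (not along the pixel's ray), 0 where there is no reading.
- ctrl.camera_params(name): a dict with "mtx" (3x3 intrinsics, pixels), "camera_from_world" (4x4, takes a point from world to camera coordinates). Camera axes: x right, y down, z forward; pixel columns grow to the right and rows downward; lengths in mm; the calibration is good to about 2 mm. A picture is of the moment at which its call begins. camera_params takes no time and is no camera call.
- ctrl.sign_off(): hands the job in, once; it reports no verdict.
Trained networks look in the newest picture that a camera, given by its name, has taken for a name from the list of things; names that differ only in an ending like _2 or _b are one class to them, and where a whole thing is asked for, a point or a joint stands for the part that bears it (a point fixed in the world has none). Each returns a list of dicts, best first, with "p" (0 to 1); they miss things now and then, are a little off and sometimes report something else, mostly with a low value. They report only what shows in the picture. A call takes as long as a camera call. They do not tell look-alikes from the thing itself.
- ctrl.look_for(camera, target): "bbox" ([left, top, right, bottom] as shares, 0 to 1, of the picture: columns of its width, rows of its height, round what is visible of it).
- ctrl.pinpoint(camera, target): "position" ([column, row] as shares, 0 to 1, of the picture: columns of its width, rows of its height: a listed point, or the origin of a listed thing).
The state is a dict: "time_s": time; "joint_positions": joint angles; "qvel": joint speeds; "tau": joint torques, N m; "eef_pos": TCP position; "ee_rot": TCP orientation; "force": force on the tool from outside, world axes, zero at the start; "wrist_torque": the same for the moment, N m; "finger_gap": finger opening in mm.
Only numpy, scipy, OpenCV 4.12 (cv2) and the standard library are available. Lean on these libraries where they do the work, as an engineer would, in place of code of your own. Each camera call takes 0.05 s, during which the arm holds its last target.

TASK

The folding-fan frame on the drying rack is dry. Push the marker paddle that stands in front of the fan's bay right over its hinge, until it lies flat on its other side with the dark ring facing up. Leave the other two paddles as they are, and do not move or pick up the fan, the other pieces, the jars or the brush pot.

Things in the scene. Friction and masses are not known exactly. Their poses are not given: they have to be found in the camera images.
- rack: fixed grey drying board, 340 x 420 x 12 mm; origin at the centre of its underside, on the desk. x points away from the robot (turned up to 14 degrees), y to the left. Three bays centred at x +100 mm, y +130 (left), 0 (middle), -130 (right), strips 12 mm high between. In front of each bay, at x -60, same y, its paddle hangs between two steel uprights at y +-32 mm (tops 6 mm above the hinge)
- left (a joint): hinge of the left paddle, rad: 0 = lying level towards the robot (rack -x), face with a dark bar up; 1.57 = upright; 3.14 = turned over, level towards the bays (rack +x), face with the dark ring up. Starts at 0 to 0.2. Stiff hinge (rubs with 0.05 N m): it stays at any angle where it is left and must be pushed all the way; stops at 0 and 3.14
- left_hinge (a point): on the hinge line of the left paddle, mid-width, 65 mm above the desk; its axes turn with the paddle. The paddle is a wooden plate reaching 75 mm from the hinge line, 50 mm wide, 6 mm thick (hinge line at mid-thickness). Level, it rests on a fixed 10 mm wooden peg 55 mm before (at 0) or beyond (at 3.14) the hinge line, pegs 62 mm high above the desk
- left_knob (a point): centre of the black ball (14 mm) ending the left paddle's thumb lever: an 8 mm steel rod on the hinge shaft, 55 mm to the left (rack +y) of mid-paddle; ball 36 mm from the hinge line, square to the paddle. It stands up when the paddle lies at 0 and points to rack +x when the paddle is upright; pushing it towards rack +x raises the paddle
- middle (a joint): hinge of the middle paddle, rad: 0 = lying level towards the robot (rack -x), face with a dark bar up; 1.57 = upright; 3.14 = turned over, level towards the bays (rack +x), face with the dark ring up. Starts at 0 to 0.2. Stiff hinge (rubs with 0.05 N m): it stays at any angle where it is left and must be pushed all the way; stops at 0 and 3.14
- middle_hinge (a point): on the hinge line of the middle paddle, mid-width, 65 mm above the desk; its axes turn with the paddle. The paddle is a wooden plate reaching 75 mm from the hinge line, 50 mm wide, 6 mm thick (hinge line at mid-thickness). Level, it rests on a fixed 10 mm wooden peg 55 mm before (at 0) or beyond (at 3.14) the hinge line, pegs 62 mm high above the desk
- middle_knob (a point): centre of the black ball (14 mm) ending the middle paddle's thumb lever: an 8 mm steel rod on the hinge shaft, 55 mm to the left (rack +y) of mid-paddle; ball 36 mm from the hinge line, square to the paddle. It stands up when the paddle lies at 0 and points to rack +x when the paddle is upright; pushing it towards rack +x raises the paddle
- right (a joint): hinge of the right paddle, rad: 0 = lying level towards the robot (rack -x), face with a dark bar up; 1.57 = upright; 3.14 = turned over, level towards the bays (rack +x), face with the dark ring up. Starts at 0 to 0.2. Stiff hinge (rubs with 0.05 N m): it stays at any angle where it is left and must be pushed all the way; stops at 0 and 3.14
- right_hinge (a point): on the hinge line of the right paddle, mid-width, 65 mm above the desk; its axes turn with the paddle. The paddle is a wooden plate reaching 75 mm from the hinge line, 50 mm wide, 6 mm thick (hinge line at mid-thickness). Level, it rests on a fixed 10 mm wooden peg 55 mm before (at 0) or beyond (at 3.14) the hinge line, pegs 62 mm high above the desk
- right_knob (a point): centre of the black ball (14 mm) ending the right paddle's thumb lever: an 8 mm steel rod on the hinge shaft, 55 mm to the left (rack +y) of mid-paddle; ball 36 mm from the hinge line, square to the paddle. It stands up when the paddle lies at 0 and points to rack +x when the paddle is upright; pushing it towards rack +x raises the paddle
- fan_center (a point): middle of the loose folding-fan frame (nine thin white-primed wooden blades spread from one pivot, about 120 x 62 mm, 6 mm high, point 3 mm above its underside); it lies in one of the three bays. Light, not fixed down
- disc: loose white-primed wooden disc, 84 mm across, 7 mm thick, in another bay; origin at the centre of its underside
- square: loose square white-primed wooden panel, 80 x 80 x 7 mm, in the remaining bay; origin at the centre of its underside
- jar_a: closed paint jar, 60 mm across, 70 mm high, beside the rack's left edge; origin at the centre of its underside
- jar_b: closed paint jar, 60 mm across, 70 mm high, beside the rack's right edge; origin at the centre of its underside
- brush_pot: round pot of brushes, 76 mm across, pot 90 mm high, brushes to 215 mm, beside the rack's right edge, further from the robot than the jar; origin at the centre of its underside
There are look-alikes about, which are no part of the job. What is shaped like the part that bears fan_center but orange or purple is not meant.

How it is judged (in metres and radians):
At the end, for the whole second after the job is handed in: The paddle of the bay in which the fan lies is turned over to more than 3.0 rad (within 8 degrees of fully flat) and at rest; the other two paddles are below 0.4 rad; no loose thing has moved more than 20 mm (((y of fan_center in the frame of rack above 0.065 m and value of joint left above 3 rad and velocity of joint left below 0.1 rad/s and value of joint each of middle, right below 0.4 rad) or (y of fan_center in the frame of rack between -0.065 and 0.065 m and value of joint middle above 3 rad and velocity of joint middle below 0.1 rad/s and value of joint each of left, right below 0.4 rad) or (y of fan_center in the frame of rack below -0.065 m and value of joint right above 3 rad and velocity of joint right below 0.1 rad/s and value of joint each of left, middle below 0.4 rad))); the robot touches nothing.
It fails at once if another bay's paddle was raised (beyond 0.45 rad) ((y of fan_center in the frame of rack above 0.065 m and value of joint any of middle, right above 0.45 rad) or (y of fan_center in the frame of rack between -0.065 and 0.065 m and value of joint any of left, right above 0.45 rad) or (y of fan_center in the frame of rack below -0.065 m and value of joint any of left, middle above 0.45 rad)).
It fails at once if a drying piece, jar or brush pot was moved more than 20 mm or lifted (distance of any of fan_center, disc, square, jar_a, jar_b, brush_pot from where it was at the start of the episode above 0.02 m).
It also fails if it takes over 42 s, if anything falls off the work surface, if the arm or the gripper's body presses on something with over 40 N, if the wrist force passes 120 N, or if a joint passes its speed limit or range.

## Working session

There is one attempt and no reset: what is moved stays moved. The work goes in short steps, Python scripts to look and compute and a tool call to move; the robot and the scene stay as the last step left them, time stands still between calls to the robot, and variables do not carry over. Pictures are saved under pics/ and viewed, and the job is handed in when it is done.

Besides the shell and the picture viewer there is one more tool, called after ">>>" as a command line: name --pt "numbers of a row" for each row, then --argument value for the rest. jog_arm: Moves the arm, as the interface text tells. Its arguments: {"type":"object","properties":{"rows":{"type":"array","items":{"type":"array","items":{"type":"number","minimum":-1,"maximum":1}}},"grip_force":{"type":"number"}},"required":["rows"]}

```bash
mkdir -p pics; python3 - <<'E'
from bench import ctrl
import cv2,numpy as np
o=ctrl.get_obs();print({k:np.round(v,3).tolist() for k,v in o.items()})
for c in("top","side"):
    p,d=ctrl.grab_frame(c);cv2.imwrite(f"pics/{c}0.png",p[:,:,::-1]);np.save(f"{c}d.npy",d);np.save(f"{c}p.npy",p)
    print(c,ctrl.camera_params(c))
E
```

```text
{'time_s': 0.0, 'joint_positions': [1.225, 0.32, 1.566, 0.0, 1.257, -0.02], 'qvel': [0.001, -0.002, -0.0, -0.001, 0.0, -0.0], 'tau': [-0.001, -41.552, -23.416, -0.0, 0.008, -0.0], 'eef_pos': [183.864, 544.286, 230.464], 'ee_rot': [-0.697, 0.698, -0.115, 0.115], 'force': [-0.06, 0.525, -0.611], 'wrist_torque': [0.043, -0.01, 0.007], 'finger_gap': 85.349}
top {'mtx': array([[525.74281402,   0.        , 310.1545273 ],
       [  0.        , 525.74281402, 239.46511238],
       [  0.        ,   0.        ,   1.        ]]), 'camera_from_world': array([[-1.64819935e-02, -9.99852684e-01, -4.79114888e-03,
         4.73643765e+01],
       [-9.84680832e-01,  1.70634226e-02, -1.73529530e-01,
         6.10971739e+02],
       [ 1.73585720e-01,  1.85763988e-03, -9.84817012e-01,
         1.13834698e+03],
       [ 0.00000000e+00,  0.00000000e+00,  0.00000000e+00,
         1.00000000e+00]])}
side {'mtx': array([[446.43238753,   0.        , 313.29493294],
       [  0.        , 446.43238753, 242.33200648],
       [  0.        ,   0.        ,   1.        ]]), 'camera_from_world': array([[-9.65178247e-01, -2.60931915e-01, -1.85872718e-02,
         6.16369518e+02],
       [-1.11812111e-01,  4.75737559e-01, -8.72451619e-01,
         1.61360341e+02],
       [ 2.36493135e-01, -8.39993042e-01, -4.88346892e-01,
         7.89691668e+02],
       [ 0.00000000e+00,  0.00000000e+00,  0.00000000e+00,
         1.00000000e+00]])}
```

View pics/top0.png

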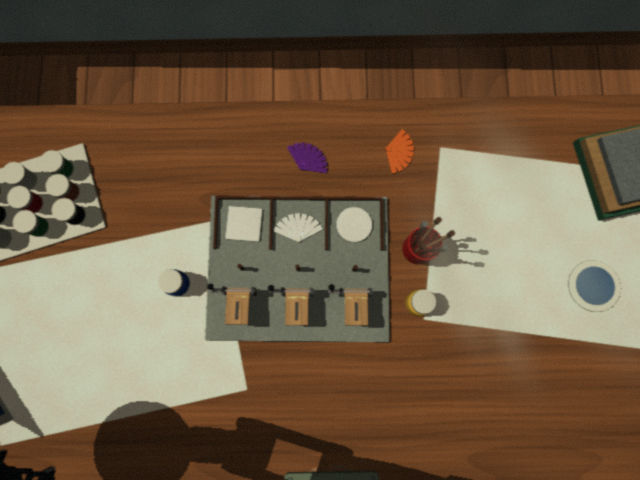

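View pics/side0.png

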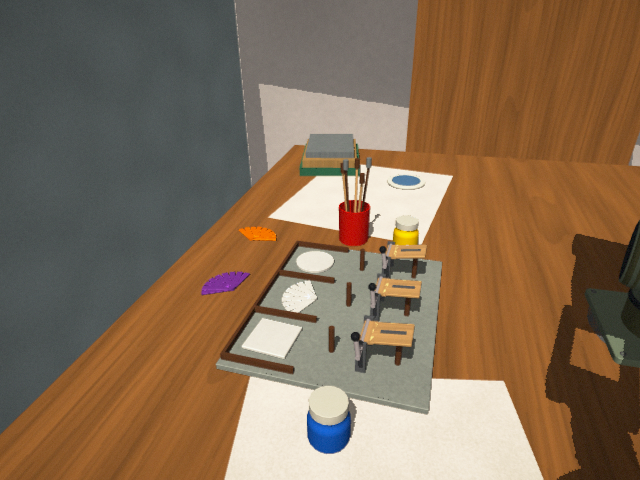

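```bash
cat > h.py <<'E'
from bench import ctrl
import cv2,numpy as np
def ray(c,u,v,z):
    P=ctrl.camera_params(c);K=P["mtx"];T=P["camera_from_world"];R=T[:3,:3];t=T[:3,3]
    o=-R.T@t;d=R.T@np.linalg.inv(K)@[u,v,1];return o+d*(z-o[2])/d[2]
def proj(c,X):
    P=ctrl.camera_params(c);q=P["camera_from_world"][:3]@np.r_[X,1];q=P["mtx"]@q;return q[:2]/q[2]
def tri(uv):
    A=[];b=[]
    for c,(u,v) in uv.items():
        P=ctrl.camera_params(c);M=P["mtx"]@P["camera_from_world"][:3]
        for r,s in((0,u),(1,v)):
            e=M[r]-s*M[2];e=e/np.linalg.norm(e[:3]);A.append(e[:3]);b.append(-e[3])
    x,res,*_=np.linalg.lstsq(np.array(A),np.array(b),rcond=None);return x,np.abs(np.array(A)@x-b).max()
E
python3 - <<'E'
from h import *
p=np.load("topp.npy")
cv2.imwrite("pics/topc.png",cv2.resize(p[185:350,195:400],None,fx=3.6,fy=3.6,interpolation=2)[:,:,::-1])
s=np.load("sidep.npy")
cv2.imwrite("pics/sidec.png",cv2.resize(s[230:410,215:445],None,fx=3.3,fy=3.3,interpolation=2)[:,:,::-1])
for c in("top","side"):
  for n in("left_hinge","middle_hinge","right_hinge","left_knob","middle_knob","right_knob","fan_center","rack"):
    print(c,n,[(round(r["p"],2),np.round(np.array(r["position"])*[640,480],1).tolist()) for r in ctrl.pinpoint(c,n)][:4])
E
```

```text
top left_hinge [(0.97, [236.0, 289.6]), (0.37, [209.1, 284.3])]
top middle_hinge [(0.97, [297.2, 291.2])]
top right_hinge [(0.62, [354.4, 291.0]), (0.39, [417.8, 248.7])]
top left_knob [(0.61, [210.1, 286.9]), (0.58, [294.0, 291.7])]
top middle_knob [(0.8, [268.5, 288.9])]
top right_knob [(0.96, [332.4, 286.3]), (0.59, [351.8, 295.1])]
top fan_center [(0.73, [300.2, 223.8]), (0.68, [417.6, 246.1]), (0.63, [310.3, 156.7]), (0.6, [395.9, 154.0])]
top rack [(0.7, [295.1, 266.1])]
side left_hinge [(0.56, [367.8, 329.6])]
side middle_hinge [(0.65, [312.1, 264.2])]
side right_hinge [(0.75, [386.6, 253.4]), (0.65, [345.0, 308.6]), (0.47, [404.0, 244.1]), (0.19, [326.2, 437.0])]
side left_knob [(0.75, [355.8, 239.8]), (0.6, [359.9, 337.4]), (0.4, [346.6, 310.4])]
side middle_knob [(0.83, [373.7, 284.4]), (0.64, [352.4, 239.0])]
side right_knob [(0.77, [381.0, 248.3])]
side fan_center [(0.84, [220.9, 280.8]), (0.73, [257.8, 230.1]), (0.57, [295.9, 297.7])]
side rack [(0.82, [344.8, 307.5]), (0.64, [379.2, 287.2])]
```

View pics/topc.png

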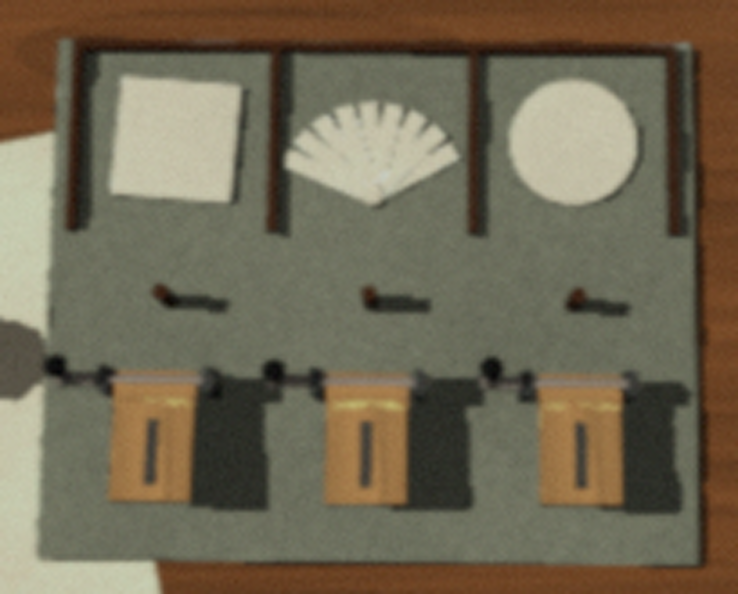

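View pics/sidec.png

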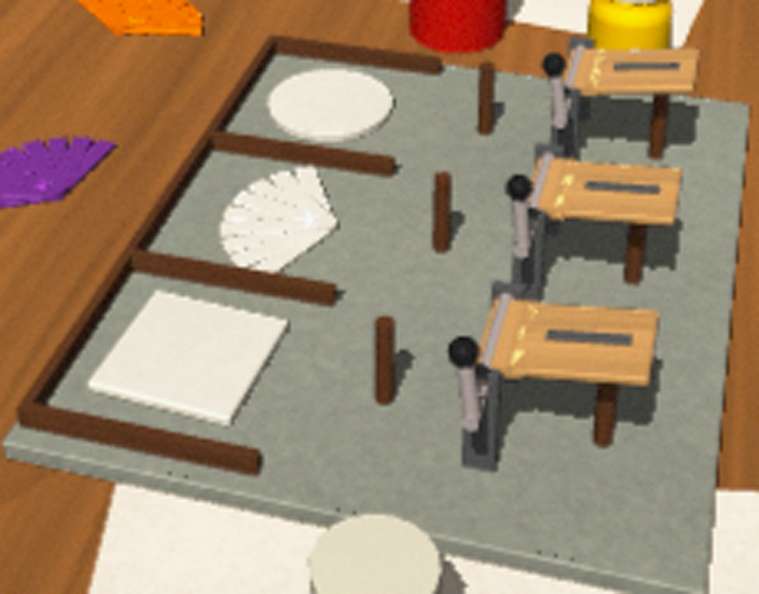

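```bash
python3 - <<'E'
from h import *
px=np.array([(62,40),(690,45),(700,563),(40,558)])/3.6+[195-.4,185-.4]
W=np.array([ray("top",*q,12) for q in px]);print(W.round(1))
loc=np.array([(170,210),(170,-210),(-170,-210),(-170,210)])
a=W[:,:2];A=a-a.mean(0);th=np.arctan2((loc[:,0]*A[:,1]-loc[:,1]*A[:,0]).sum(),(loc*A).sum())
R=np.array([[np.cos(th),-np.sin(th)],[np.sin(th),np.cos(th)]]);print("yaw",th,"c",a.mean(0),"res",(A-loc@R.T).round(1))
c=a.mean(0)
f=lambda x,y,z:np.r_[c+R@[x,y],z]
for n,l in dict(mh=(-60,0,65),mk=(-60,55,101),lk=(-60,185,101),rk=(-60,-75,101),fan=(100,0,15),tip=(-135,0,65),pegfar=(-5,0,62)).items():
    X=f(*l);print(n,X.round(1),proj("top",X).round(1),proj("side",X).round(1))
# knobs measured
for n,t,s in (("lk",(55,367),(462,352)),("mk",(273,371),(518,187)),("rk",(492,370),(554,64))):
    x,e=tri({"top":np.array(t)/3.6+[194.6,184.6],"side":np.array(s)/3.3+[214.6,229.6]});print(n,x.round(1),round(e,2))
for n,t,s in (("sheetTipR mid",(407,505),(675,222)),("tipL",(325,503),(668,222))):pass
E
```

```text
[[ 729.   269.8   12. ]
 [ 718.2 -145.6   12. ]
 [ 382.1 -138.    12. ]
 [ 392.   278.3   12. ]]
yaw -0.02456162782384073 c [555.32689844  66.12016581] res [[-1.4 -2.1]
 [-1.9  2.3]
 [ 1.9  1.7]
 [ 1.5 -1.9]]
mh [495.3  67.6  65. ] [297.2 290.7] [378.4 286.8]
mk [496.7 122.6 101. ] [271.  289.2] [374.3 287.3]
lk [499.9 252.5 101. ] [210.3 288.7] [359.  337.3]
rk [493.5  -7.4 101. ] [331.7 289.7] [385.7 249.9]
fan [655.3  63.7  15. ] [298.6 224.3] [296.6 295.5]
tip [420.4  69.4  65. ] [296.7 325.1] [420.2 293. ]
pegfar [550.3  66.2  62. ] [297.5 266.1] [349.  283.7]
lk [505.3 253.4 102.3] 0.84
mk [500.5 123.6 103. ] 0.69
rk [499.   -6.4 102.6] 0.75
```

The white fan at (298,228) lies in the middle bay. The purple (310,157) and orange (397,152) fans are off the rack, and the task rules out those colours. The crop confirms white, so the middle paddle (297,305) is the one to turn.

```bash
cat >> h.py <<'E'
from scipy.spatial.transform import Rotation as Ro
def st():
    o=ctrl.get_obs();q=np.array(o["ee_rot"]);R=Ro.from_quat(np.r_[q[1:],q[0]]).as_matrix()
    return o,np.array(o["eef_pos"]),R
E
python3 - <<'E'
from h import *
o,p,R=st();print(o["time_s"],p,R.round(3))
for a in (np.array([440,123,230]),):
    print((R.T@(a-p)).round(1))
# target: tool y down, tool x = +-world x or y (rack yaw)
for ang in np.deg2rad([0,90,180,270])-0.0246:
    x=np.array([np.cos(ang),np.sin(ang),0]);y=np.array([0,0,-1.]);T=np.c_[x,y,np.cross(x,y)]
    print(np.rad2deg(ang),Ro.from_matrix(R.T@T).as_rotvec().round(3))
E
```

```text
0.9 [184.00726317 544.76790873 231.34290699] [[ 0.947  0.     0.32 ]
 [-0.32   0.     0.947]
 [-0.    -1.     0.   ]]
[ 377.5    1.3 -317.7]
-1.409476176021825 [-0.    -0.301 -0.   ]
88.59052382397817 [-0.    -1.872  0.   ]
178.59052382397817 [ 0.    2.84 -0.  ]
268.5905238239782 [-0.    1.27 -0.  ]
```

>>> jog_arm --pt "0 0 0 0 -0.94 0 -1" --pt "0 0 0 0 -0.94 0 -1" --pt "0 0 0 0 -0.94 0 -1" --pt "0 0 0 0 -0.94 0 -1" --pt "0.64 0 -1 0 0 0 -1" --pt "0.64 0 -1 0 0 0 -1" --pt "0.64 0 -1 0 0 0 -1" --pt "0.64 0 -1 0 0 0 -1" --pt "0.64 0 -1 0 0 0 -1" --pt "0.64 0 -1 0 0 0 -1"

```text
time_s: 1.9
eef_pos: [295.2, 360.7, 231.5]
ee_rot: [0.707, -0.707, 0.009, -0.009]
force: [1.1, -0.6, -0.1]
finger_gap: -0.1
```

>>> jog_arm --pt "0.63 0 -0.98 0 0 0 -1" --pt "0.63 0 -0.98 0 0 0 -1" --pt "0.63 0 -0.98 0 0 0 -1" --pt "0.63 0 -0.98 0 0 0 -1" --pt "0.63 0 -0.98 0 0 0 -1" --pt "0.63 0 -0.98 0 0 0 -1" --pt "0.63 0 -0.98 0 0 0 -1" --pt "0.63 0 -0.98 0 0 0 -1" --pt "0 0 0 0 0 0 -1" --pt "0 0 0 0 0 0 -1"

```text
time_s: 2.9
eef_pos: [440.0, 122.8, 231.3]
ee_rot: [0.707, -0.707, 0.01, -0.009]
force: [-0.7, -0.5, -0.7]
finger_gap: 0.1
```

```bash
python3 - <<'E'
from h import *
o,p,R=st();print(o["time_s"],p,R.round(3),o["finger_gap"],o["force"])
E
```

```text
2.9 [439.97507026 122.75307158 231.25875712] [[ 1.    -0.     0.027]
 [-0.027  0.001  1.   ]
 [-0.    -1.     0.001]] 0.09838511944180614 [-0.72574658 -0.49428877 -0.70480598]
```

>>> jog_arm --pt "0 1 0 0 0 0 -1" --pt "0 1 0 0 0 0 -1" --pt "0 1 0 0 0 0 -1" --pt "0 1 0 0 0 0 -1" --pt "0 1 0 0 0 0 -1" --pt "0 0.17 0 0 0 0 -1" --pt "0.5 0 0 0 0 0 -1" --pt "0.5 0 0 0 0 0 -1" --pt "0.3 0 0 0 0 0 -1" --pt "0.3 0 0 0 0 0 -1"

```text
time_s: 3.9
eef_pos: [487.4, 122.6, 77.0]
ee_rot: [0.707, -0.707, 0.009, -0.008]
force: [-6.3, 2.0, 3.5]
finger_gap: 0.2
```

```bash
cat > look.py <<'E'
import sys
from h import *
n=sys.argv[1]
o,p,R=st();print(o["time_s"],p.round(1),np.round(o["force"],1))
a,d=ctrl.grab_frame("side");b,d2=ctrl.grab_frame("top")
s=cv2.resize(a[215:345,290:460],None,fx=2.3,fy=2.3,interpolation=2);t=cv2.resize(b[185:350,210:380],None,fx=2.3,fy=2.3,interpolation=2)
h=max(s.shape[0],t.shape[0]);pad=lambda i:cv2.copyMakeBorder(i,0,h-i.shape[0],0,0,0)
cv2.imwrite(f"pics/{n}.png",np.hstack([pad(s),pad(t)])[:,:,::-1])
E
python3 look.py a1
```

```text
3.9 [487.4 122.6  77. ] [-6.3  2.   3.5]
```

View pics/a1.png

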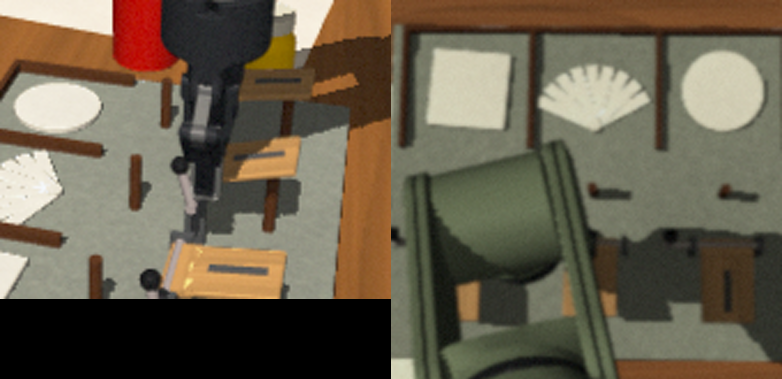

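The finger is against the middle knob (180,165) and its paddle (265,157) has started to lift. I'll keep pushing.

>>> jog_arm --pt "0.15 0 0 0 0 0 -1" --pt "0.15 0 0 0 0 0 -1" --pt "0.15 0 0 0 0 0 -1" --pt "0.15 0 0 0 0 0 -1" --pt "0.13 0 0 0 0 0 -1" --pt "0 0 0 0 0 0 -1" --pt "0 0 0 0 0 0 -1" --pt "0 0 0 0 0 0 -1" --pt "0 0 0 0 0 0 -1" --pt "0 0 0 0 0 0 -1"

```text
time_s: 5.0
eef_pos: [510.2, 121.4, 76.4]
ee_rot: [0.707, -0.707, 0.008, -0.009]
force: [0.1, 0.3, 0.7]
finger_gap: 0.2
```

```bash
python3 look.py a2
```

```text
5.0 [510.2 121.4  76.4] [0.1 0.3 0.7]
```

View pics/a2.png

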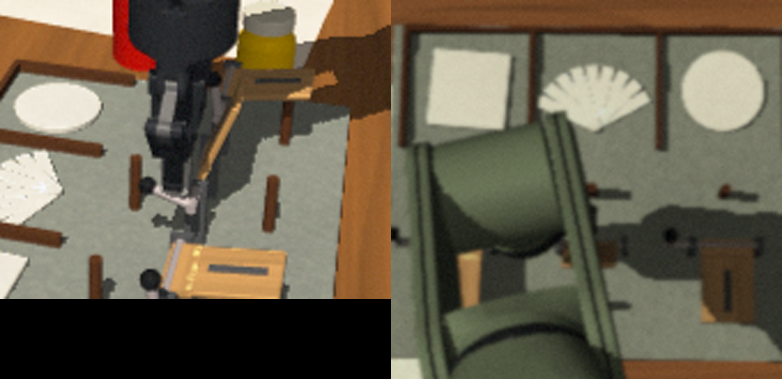

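>>> jog_arm --pt "0 -1 0 0 0 0 -1" --pt "0 -1 0 0 0 0 -1" --pt "0 -1 0 0 0 0 -1" --pt "-0.93 0 -0.61 0 0 0 -1" --pt "-0.93 0 -0.61 0 0 0 -1" --pt "-0.93 0 -0.61 0 0 0 -1" --pt "0 0 0 0 0 0 -1" --pt "0 0.7 0 0 0 0 -1" --pt "0 0.7 0 0 0 0 -1" --pt "0 0.6 0 0 0 0 -1"

```text
time_s: 6.1
eef_pos: [425.2, 68.7, 105.5]
ee_rot: [0.707, -0.707, 0.009, -0.009]
force: [0.1, 0.4, 0.8]
finger_gap: -0.0
```

```bash
python3 look.py a3
```

```text
6.1 [425.2  68.7 105.5] [0.1 0.4 0.8]
```

View pics/a3.png

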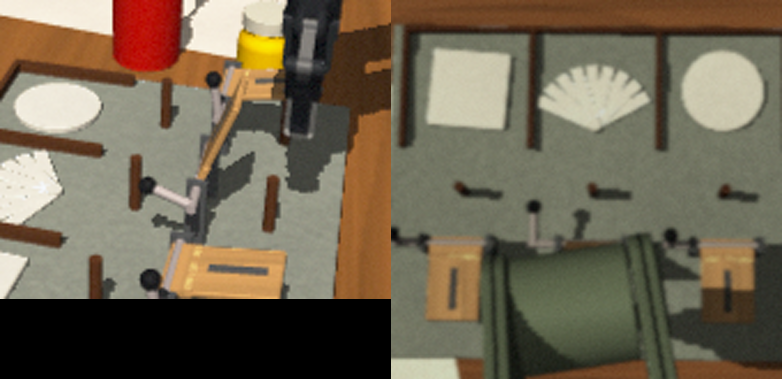

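>>> jog_arm --pt "0.5 0 0 0 0 0 -1" --pt "0.5 0 0 0 0 0 -1" --pt "0.4 0 0 0 0 0 -1" --pt "0.4 0 0 0 0 0 -1" --pt "0.4 0 0 0 0 0 -1" --pt "0.4 0 0 0 0 0 -1" --pt "0.3 0 0 0 0 0 -1" --pt "0.3 0 0 0 0 0 -1" --pt "0.1 0 0 0 0 0 -1" --pt "0 0 0 0 0 0 -1"

```text
time_s: 7.2
eef_pos: [524.4, 66.0, 106.2]
ee_rot: [0.707, -0.707, 0.009, -0.009]
force: [-0.3, 0.1, 0.1]
finger_gap: -0.1
```

```bash
python3 look.py a4
```

```text
7.2 [524.4  66.  106.2] [-0.3  0.1  0.1]
```

View pics/a4.png

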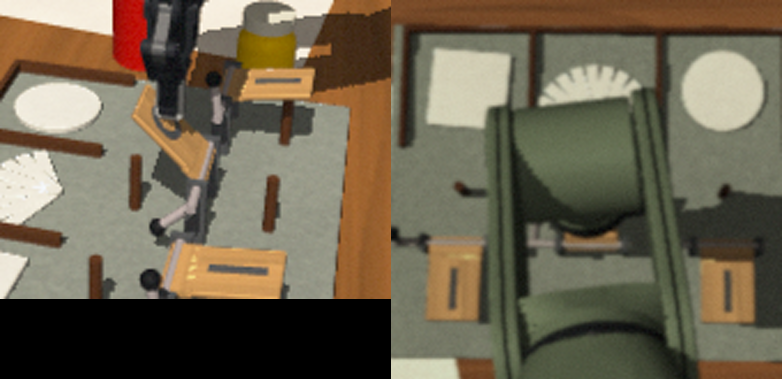

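The paddle is past upright, about 135°, with the ring side showing. Next I press it down.

>>> jog_arm --pt "0.15 0.15 0 0 0 0 -1" --pt "0.15 0.15 0 0 0 0 -1" --pt "0.1 0.15 0 0 0 0 -1" --pt "0 0.15 0 0 0 0 -1" --pt "0 0.15 0 0 0 0 -1" --pt "0 0.15 0 0 0 0 -1" --pt "0 0.15 0 0 0 0 -1" --pt "0 0.12 0 0 0 0 -1" --pt "0 0.1 0 0 0 0 -1" --pt "0 0 0 0 0 0 -1"

```text
time_s: 8.3
eef_pos: [535.7, 65.8, 68.1]
ee_rot: [0.707, -0.707, 0.009, -0.009]
force: [0.4, 0.4, 0.0]
finger_gap: -0.1
```

```bash
python3 look.py a5
```

```text
8.3 [535.7  65.8  68.1] [0.4 0.4 0. ]
```

View pics/a5.png

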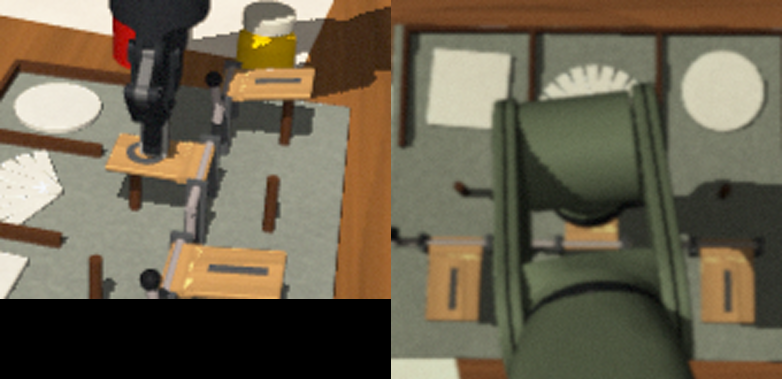

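>>> jog_arm --pt "0 0.04 0 0 0 0 -1" --pt "0 0.04 0 0 0 0 -1" --pt "0 0.04 0 0 0 0 -1" --pt "0 0 0 0 0 0 -1" --pt "0 0 0 0 0 0 -1" --pt "0 0 0 0 0 0 -1" --pt "0 0 0 0 0 0 -1" --pt "0 0 0 0 0 0 -1" --pt "0 0 0 0 0 0 -1" --pt "0 0 0 0 0 0 -1"

```text
time_s: 9.4
eef_pos: [535.8, 65.8, 67.6]
ee_rot: [0.707, -0.707, 0.008, -0.009]
force: [-6.5, -1.0, 22.1]
finger_gap: -0.0
```

A force of 22 N says it is on the stop. I'll retreat and check.

>>> jog_arm --pt "0 -0.2 0 0 0 0 -1" --pt "0 -1 0 0 0 0 -1" --pt "0 -1 0 0 0 0 -1" --pt "0 -1 0 0 0 0 -1" --pt "0 -1 0 0 0 0 -1" --pt "-1 -1 0 0 0 0 -1" --pt "-1 0 0 0 0 0 -1" --pt "-1 0 0 0 0 0 -1" --pt "-1 0 0 0 0 0 -1" --pt "0 0 0 0 0 0 -1"

```text
time_s: 10.4
eef_pos: [411.9, 68.6, 220.2]
ee_rot: [-0.707, 0.707, -0.01, 0.008]
force: [-0.3, -0.6, -0.4]
finger_gap: 0.3
```

>>> jog_arm --pt "0 0 1 0 0 0 -1" --pt "0 0 1 0 0 0 -1" --pt "0 0 1 0 0 0 -1" --pt "0 0 1 0 0 0 -1" --pt "0 0 1 0 0 0 -1" --pt "0 0 1 0 0 0 -1" --pt "0 0 1 0 0 0 -1" --pt "0 0 1 0 0 0 -1" --pt "0 0 1 0 0 0 -1" --pt "0 0 0 0 0 0 -1"

```text
time_s: 11.4
eef_pos: [423.1, 342.0, 219.8]
ee_rot: [0.708, -0.707, 0.008, -0.008]
force: [0.3, -1.3, 0.1]
finger_gap: -0.1
```

```bash
python3 look.py a6; python3 - <<'E'
from h import *
s=ctrl.grab_frame("side")[0];b,d=ctrl.grab_frame("top")
for c,q,r in(("side",s,(250,310,310,420)),("top",b,(235,340,255,345))):
    cv2.imwrite(f"pics/{c}f.png",cv2.resize(q[r[0]:r[1],r[2]:r[3]],None,fx=5,fy=5,interpolation=2)[:,:,::-1])
P=ctrl.camera_params("top");T=np.linalg.inv(P["camera_from_world"]);Ki=np.linalg.inv(P["mtx"])
# depth on paddle surface
pts=[]
for x in range(515,562,2):
  for y in range(54,80,2):
    u,v=proj("top",[x,y,68]).round().astype(int);z=d[v,u]
    if z>0: pts.append((T@np.r_[Ki@[u,v,1]*z,1])[:3])
pts=np.array(pts);k=pts[:,2]>40;pts=pts[k];A=np.c_[pts[:,:2],np.ones(len(pts))];c=np.linalg.lstsq(A,pts[:,2],rcond=None)[0]
print(len(pts),"slope",c[:2].round(3),"z",pts[:,2].mean())
# movement vs start
b0=np.load("topp.npy")
for n,(x0,y0,x1,y1) in dict(fan=(272,205,326,245),sq=(222,203,265,245),disc=(334,203,376,245)).items():
    f=lambda i:[round(np.mean(w),1) for w in np.nonzero(i[y0:y1,x0:x1].min(2)>150)][::-1]
    print(n,f(b0),f(b))
E
```

```text
11.4 [423.1 342.  219.8] [ 0.3 -1.3  0.1]
312 slope [ 0.014 -0.04 ] z 67.64171162581256
fan [np.float64(25.2), np.float64(22.1)] [np.float64(25.2), np.float64(21.6)]
sq [np.float64(21.1), np.float64(20.1)] [np.float64(21.1), np.float64(20.3)]
disc [np.float64(19.5), np.float64(21.0)] [np.float64(19.6), np.float64(21.0)]
```

View pics/a6.png

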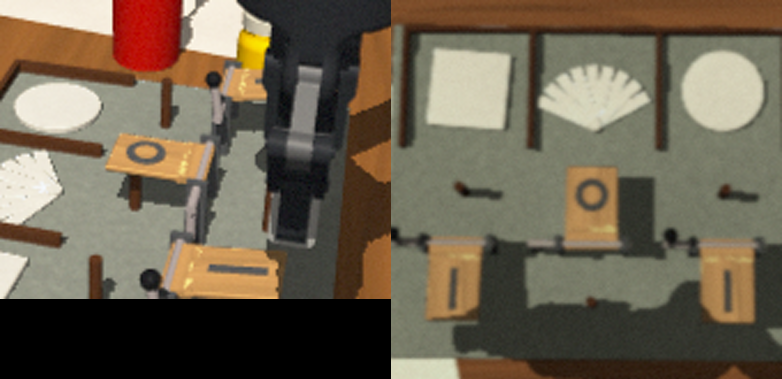

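View pics/sidef.png

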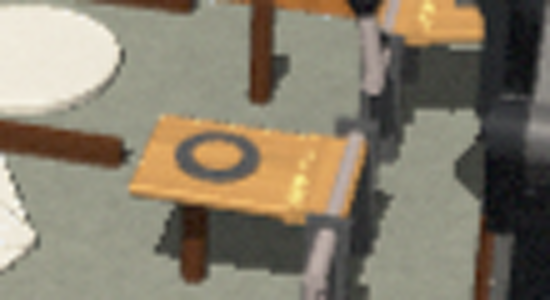

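The middle paddle lies flat on its far peg with the ring up (top-view ring at (591,195)). The outer paddles still lie with their bars up, and the loose pieces have not moved.

```bash
python3 -c "
from bench import ctrl
print(ctrl.sign_off())"
```

```text
the job is handed in; nothing more can be done
None
```

The middle paddle, in front of the fan's bay, now lies flat on its other side with the dark ring up, and I handed the job in at about 11.5 s. I pushed its thumb lever to raise it, pushed the paddle over with the closed fingertips, then pressed it down until the wrist force read 22 N.

**Last checks before handing in:**
- **Middle paddle:** the depth image puts its surface at 67.6 mm, level to about 0.014 rad.
- **Other two paddles:** both still lie towards the robot with their bars up.
- **Loose pieces:** the fan, disc and square shifted by at most 0.5 pixel in the top picture. I did not measure the jars or the brush pot, but the arm did not go near them.
- **Robot:** the arm is clear of everything.

No check failed. The network's point finds disagreed in places, so I used the board corners and triangulated knob positions instead.

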